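# Clip the cue extension into the rack and tug-test it

### The arm

A 6-joint arm with a two-finger parallel gripper is mounted at the origin on the work surface. World frame = base frame: x ahead of the robot, y to its left, z up, the work surface at z = 0. Lengths are in m, angles in rad, forces in N, time in s.
With the tool pointing down it reaches from about 0.35 to 0.85 m from the base axis. Payload 8.1 kg.
Tool frame: the origin (TCP) lies between the finger pads; the fingertips stand 11 mm ahead of it and the grasp point (between the pads) lies 8 mm behind it (robot.tips_ahead is the distance from the TCP to the fingertips, in m); z points along the fingers, y is the line along which they close (so a half turn about z gives the same grasp; the last joint's range is limited). The gripper opens to 93 mm and grips with 3 to 60 N. Pads are 15 mm wide; open, the fingers measure 128 mm over their backs; the gripper's body (75 mm by 188 mm) begins 65 mm behind the grasp point.
Start: joints at [1.125, 0.13, 1.488, -0, 1.523, -0.085], TCP at [0.212, 0.561, 0.23] pointing down, gripper open.
Joint ranges: [-2.96, 2.96], [-0.89, 2.26], [0.02, 2.5], [-1.34, 4.48], [0, 2.73], [-2.66, 2.66]. Speed limits (rad/s): [2.39, 2.39, 2.79, 3.14, 3.14, 3.14].

### API

Orientations are given as a rotation vector (axis times angle).
In Python, from plant import robot gives the robot as it stands. The module is installed in compiled form; this text tells all that it offers.
- The arm moves only by the tool move_arm, never from a script. Its argument "deltas" is one flat list of numbers, 7 for each row, row after row: the shift along the tool's x, y, z in m, then the turn, a rotation vector about the tool's x, y, z in rad, then the opening, from 0 (shut) to 1 (fully open). A call has 1 to 12 rows; each row is the pose to reach, as a shift and turn from the pose commanded when the call began, along the tool's axes at that moment; what a row does not reach only later rows make up. A row lasts 1/8 s, in which the tool goes at most 62.5 mm and 10.7 degrees, less where a joint would pass 70% of its speed; a pose out of reach is approached as far as the arm can. A call with a gripper value outside its range is refused whole. The fingers move at their own pace and stop on an object; "squeeze" is the grip in N (left out, the last holds). Time passes only in rows, so rows that repeat a pose let the fingers close. It gives the time, the measured TCP pose, the force, the opening and the grip force at its end, in the units of the state.
- robot.read_state(): the state, without advancing time (a new reading comes with each control period).
- robot.read_camera(name): name is "scene" or "top"; returns (picture, depth): 480x640x3 uint8, red, green, blue; 480x640 float32, m along the optical axis (not along the pixel's ray), 0 where there is no reading.
- robot.camera_model(name): a dict with "K" (3x3 intrinsics, pixels), "R" (3x3) and "t" (3): a world point X has camera coordinates R X + t. Camera axes: x right, y down, z forward; pixel columns grow to the right and rows downward; lengths in m; the calibration is good to about 2 mm. A picture is of the moment at which its call begins. camera_model takes no time and is no camera call.
- robot.close_job(): hands the job in; it is judged then, once.
Trained networks look in the newest picture that a camera, given by its name, has taken for a name from the list of things; names that differ only in an ending like _2 or _b are one class to them, and where a whole thing is asked for, a point or a joint stands for the part that bears it (a point fixed in the world has none). Each returns a list of dicts, best first, with "confidence" (0 to 1); they miss things now and then, are a little off and sometimes report something else, mostly with a low value. They report only what shows in the picture. A call takes as long as a camera call. They do not tell look-alikes from the thing itself.
- robot.recognise(camera, label): "uv" ([column, row] in pixels, amid what is visible of it).
The state is a dict: "t": time; "q": joint angles; "dq": joint speeds; "joint_torque": joint torques, N m; "tool_pos": TCP position; "orientation": TCP orientation; "force": force on the tool from outside, world axes, zero at the start; "wrist_torque": the same for the moment, N m; "opening": finger opening in m; "gripper_force": force on a finger pad.
Only numpy, scipy, OpenCV 4.12 (cv2) and the standard library are available. Lean on these libraries where they do the work, as an engineer would, in place of code of your own. Each camera call takes 0.05 s, during which the arm holds its last target. There are 200 camera calls.

### The job

The accessory rack is about to be hung on the wall, so press the loose cue extension straight down into the rack's empty pair of spring clips until it snaps fully home in both. Then, still holding it, pull it straight up with about 8 N and keep that pull for about a second to prove that the clips hold it, without lifting the rack off the counter, and let go with the extension still clipped in. Be gentle with the rack and leave the spare extension, the chalk, the mug and the brush where they are.

Things in the scene. Friction and masses are not known exactly. Their poses are not given: they have to be found in the camera images.
- extension: the loose pool-cue extension: a round wooden handle, 28 mm thick and 210 mm long, a rubber bumper at one end, a steel collar with a brass screw pin (9 mm thick, 18 mm long, beyond the 210 mm) at the other; 130 to 210 g. Lies on the counter at the start. Origin on its axis at mid-length, 14 mm above the counter as it lies; x runs along it towards the pin. Either way round will do in the clips.
- rack: the accessory rack, a dark wooden board 260 mm (its x) by 300 mm (its y), 26 mm thick, lying loose on its back on the counter; 1.9 kg. Two battens, 32 mm wide and 16 mm high, run across it along x at y = -55 and +55 mm and carry four sprung steel clips. Origin at the centre of its underside, z up. Pulled up at the empty bay with about 15 N, the rack begins to lift.
- empty_bay (a point): the rack's empty place, 50 mm to the -x side of the rack's middle: the point where the middle of the extension's axis lies when fully home, 57.5 mm above the counter, 31.5 mm above the board's face. Axes as the rack's: the extension lies along y. The bay's two clips stand 55 mm either side of this point along y; between them there is free room for the fingers.
- clip_a (a point): one of the empty bay's two clips, 55 mm to the +y side of the bay's middle: two upright sprung steel jaws, 18 mm long in y. Origin where the extension's axis lies when home; axes as the rack's. The flared mouth is about 28 mm wide, its rim 23 mm above this point; the neck is 14 mm wide, 12 mm above it. At home the extension sits on the clip's foot, 14 mm below this point.
- clip_b (a point): the other clip of the empty bay, 55 mm to its -y side, made the same. Pressing the extension into both takes up to about 20 N in all, felt from when its axis is 26 mm above home; past the neck the clips pull it down by themselves with up to about 9 N until it sits on their feet. Pulling it out again would take some 20 N.
- full_bay (a point): the other place of the rack, 50 mm to the +x side of the rack's middle, made the same, with the spare extension in it; axes as the rack's
- spare: a shorter cue extension, 170 mm long and 28 mm in diameter, 120 g, clipped in the rack's other bay, axis 100 mm from that of the empty bay; leave it there. Origin on its axis at mid-length, x along it
- chalk: a cube of cue chalk, 22 mm wide and 20 mm high, on the counter; origin at the centre of its underside
- mug: a white mug, 80 mm in diameter and 95 mm high, with a handle, on the counter; origin at the centre of its underside
- brush: a table brush lying bristles down, 220 by 36 mm and 44 mm high, on the counter; origin at the centre of its underside, x along it
- table: the wooden counter that all stands on, its top at height 0
There are look-alikes about, which are no part of the job. Leave any purple look-alike of the extension alone. What is shaped like the spare but red is not meant.

How it is judged:
By the outcome, as a careful person would: the job done as asked, in the order asked, and still so for the second after the job is handed in, with the robot touching nothing.
It also fails if it takes over 45 s, if anything falls off the work surface, if the arm or the gripper's body presses on something with over 40 N, if the wrist force passes 120 N, or if a joint passes its speed limit or range.

## Working session

There is one attempt and no reset: what is moved stays moved. The work goes in short steps, Python scripts to look and compute and a tool call to move; the robot and the scene stay as the last step left them, time stands still between calls to the robot, and variables do not carry over. Pictures are saved under pics/ and viewed, at most 10 in all, crops included, and the job is handed in when it is done.

Besides the shell and the picture viewer there is one more tool, called after "Request:" by a JSON object that holds its "method" and its "body", one argument or row to a line. move_arm: Moves the arm, as the interface text tells. Its arguments: {"type":"object","properties":{"deltas":{"type":"array","items":{"type":"number"}},"squeeze":{"type":"number"}},"required":["deltas"]}

```bash
mkdir -p pics; cat > h.py <<'E'
import numpy as np, cv2
from plant import robot
from scipy.spatial.transform import Rotation as Ro
def world(cam,uv,z=None,depth=None):
    m=robot.camera_model(cam);K,R,t=[np.array(m[k],float) for k in "KRt"]
    uv=np.atleast_2d(np.array(uv,float))
    r=np.c_[uv,np.ones(len(uv))]@np.linalg.inv(K).T
    c=-R.T@t; d=r@R
    if z is not None: return c+d*((z-c[2])/d[:,2:3])
    return (r*np.asarray(depth).reshape(-1,1)-t)@R
def full(cam,dep):
    v,u=np.mgrid[:480,:640]
    return world(cam,np.c_[u.ravel(),v.ravel()],depth=dep.ravel()).reshape(480,640,3)
E
python3 - <<'E'
from h import *
for c in ("top","scene"):
    p,d=robot.read_camera(c); cv2.imwrite(f"pics/{c}0.png",p[...,::-1]); np.savez(f"{c}0.npz",p=p,d=d)
    W=full(c,d)
    for l in ("extension","rack","clip_a","spare","chalk","mug","brush"):
        print(c,l,[(np.round(r["uv"]).tolist(),round(r["confidence"],2),W[int(r["uv"][1]),int(r["uv"][0])].round(3).tolist()) for r in robot.recognise(c,l)[:5]])
s=robot.read_state();print(s["t"],s["tool_pos"],s["orientation"],s["opening"],s["force"])
E
```

```text
top extension [([145.0, 281.0], 0.89, [0.504, 0.285, 0.028]), ([170.0, 184.0], 0.72, [0.721, 0.239, 0.028])]
top rack [([395.0, 279.0], 0.72, [0.511, -0.267, 0.026])]
top clip_a [([397.0, 284.0], 0.64, [0.5, -0.272, 0.024])]
top spare [([388.0, 254.0], 0.9, [0.566, -0.246, 0.072]), ([533.0, 256.0], 0.59, [0.564, -0.572, 0.027])]
top chalk [([273.0, 291.0], 0.46, [0.482, 0.004, 0.022])]
top mug [([314.0, 141.0], 0.76, [0.827, -0.082, 0.002]), ([394.0, 283.0], 0.49, [0.504, -0.265, 0.026])]
top brush [([278.0, 225.0], 0.57, [0.627, -0.007, 0.045])]
scene extension [([416.0, 173.0], 0.88, [0.732, 0.218, 0.023]), ([341.0, 144.0], 0.59, [0.506, 0.245, 0.028])]
scene rack [([232.0, 292.0], 0.93, [0.536, -0.317, 0.041])]
scene clip_a [([238.0, 290.0], 0.89, [0.542, -0.309, 0.042])]
scene spare [([154.0, 427.0], 0.93, [0.567, -0.582, 0.028]), ([257.0, 269.0], 0.59, [0.564, -0.266, 0.07])]
scene chalk []
scene mug [([408.0, 250.0], 0.81, [0.799, -0.05, 0.023])]
scene brush [([346.0, 214.0], 0.67, [0.64, -0.02, 0.04])]
0.8 [0.21176807 0.56140523 0.22967892] [5.63657798e-01 3.09061161e+00 8.00762194e-05] 0.09291133488081306 [ 0.14667713 -0.29137301 -0.29797507]
```

View pics/top0.png

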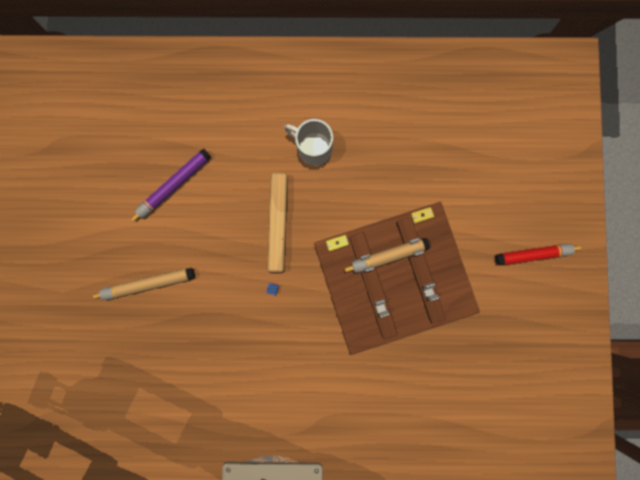

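View pics/scene0.png

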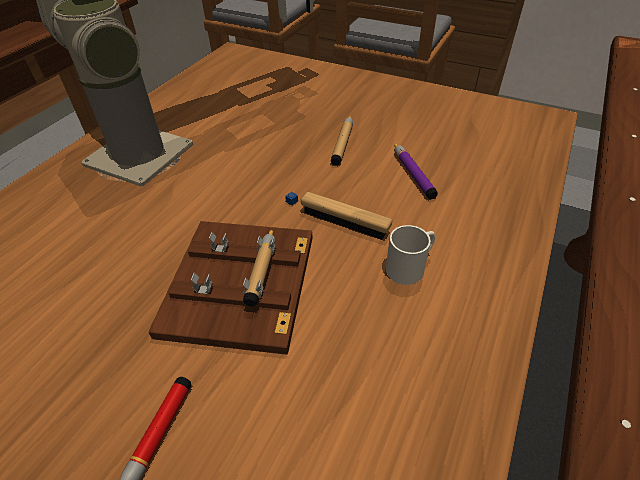

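The top view shows the loose wooden extension at about (145,284), pin to the left. The empty clips are at (382,308) and (430,291), the spare is at (390,255), and the purple and red look-alikes are off to the sides. Next I measure these exactly.

```bash
cat > m.py <<'E'
from h import *
def ext(W,c,rad=.16):
    # high-lying points near the extension -> axis (top strip)
    k=(np.hypot(W[...,0]-c[0],W[...,1]-c[1])<rad)&(W[...,2]>.008)&(W[...,2]<.04)
    return W[k]
def main():
  for cam in ("top","scene"):
    z=np.load(cam+"0.npz");W=full(cam,z["d"])
    P=ext(W,(.504,.28))
    r=cv2.minAreaRect(P[:,:2].astype(np.float32)*1000);print(cam,"ext",len(P),r,P[:,2].max())
    T=P[P[:,2]>.018]
    mu=T[:,:2].mean(0);u=np.linalg.svd(T[:,:2]-mu,full_matrices=False)[2][0];u*=np.sign(u[1])
    s=(P[:,:2]-mu)@u; print(" mu",mu,"u",u,"ext s",s.min(),s.max())
    for a in np.arange(-.12,.14,.02):
        b=P[abs((P[:,:2]-mu)@u-a)<.01]
        if len(b): print("  ",round(a,2),len(b),b[:,2].max().round(4),np.ptp((b[:,:2]-mu)@[-u[1],u[0]]).round(4))
    # rack
    k=(np.hypot(W[...,0]-.51,W[...,1]+.267)<.22)&(W[...,2]>.018)&(W[...,2]<.032)
    r=cv2.minAreaRect(W[k][:,:2].astype(np.float32)*1000);print(cam,"rack",k.sum(),r)
    # tall points
    k=(np.hypot(W[...,0]-.51,W[...,1]+.267)<.2)&(W[...,2]>.052)
    k8=k.astype(np.uint8);n,L=cv2.connectedComponents(k8)
    for i in range(1,n):
        Q=W[L==i]; print("  comp",len(Q),Q.mean(0).round(4),((Q.min(0)+Q.max(0))/2).round(4),Q[:,2].max().round(3))
main()
E
python3 m.py
```

```text
top ext 1355 ((567.8802490234375, 310.53631591796875), (180.1011505126953, 228.65145874023438), 13.941682815551758) 0.0332054930366725
 mu [0.50865097 0.28470144] u [-0.39928719  0.9168259 ] ext s -0.10117731610880183 0.1260336341546773
   -0.1 70 0.0318 0.0263
   -0.08 115 0.0323 0.0299
   -0.06 154 0.0328 0.1825
   -0.04 188 0.0317 0.1841
   -0.02 138 0.0307 0.1737
   0.0 118 0.031 0.0307
   0.02 111 0.0313 0.0302
   0.04 116 0.0324 0.0298
   0.06 116 0.0332 0.0293
   0.08 114 0.0314 0.0294
   0.1 87 0.0304 0.0272
   0.12 28 0.0223 0.009
top rack 11974 ((514.8189697265625, -269.52178955078125), (260.4200439453125, 300.288818359375), 18.602210998535156)
  comp 1 [ 0.5177 -0.118   1.1138] [ 0.5177 -0.118   1.1138] 1.114
  comp 1 [ 0.5177 -0.118   1.1138] [ 0.5177 -0.118   1.1138] 1.114
  comp 1 [ 0.5177 -0.118   1.1138] [ 0.5177 -0.118   1.1138] 1.114
  comp 1 [ 0.5177 -0.118   1.1138] [ 0.5177 -0.118   1.1138] 1.114
  comp 1 [ 0.5177 -0.118   1.1138] [ 0.5177 -0.118   1.1138] 1.114
  comp 1 [ 0.5177 -0.118   1.1138] [ 0.5177 -0.118   1.1138] 1.114
  comp 1 [ 0.5177 -0.118   1.1138] 
[... 28231 characters left out ...]
-0.06 54 0.0305 0.1799
   -0.04 79 0.0312 0.1837
   -0.02 63 0.031 0.182
   0.0 44 0.0307 0.1634
   0.02 38 0.0302 0.0281
   0.04 42 0.0321 0.0284
   0.06 39 0.03 0.0262
   0.08 39 0.03 0.0266
   0.1 32 0.0315 0.0238
   0.12 7 0.0279 0.0236
scene rack 10722 ((514.0598754882812, -269.1408996582031), (260.3271179199219, 302.4041442871094), 18.45167350769043)
  comp 1139 [ 0.5666 -0.2626  0.0688] [ 0.5623 -0.2453  0.0682] 0.084
  comp 62 [ 0.4379 -0.2376  0.0722] [ 0.4391 -0.2365  0.0678] 0.083
  comp 60 [ 0.4621 -0.2297  0.0678] [ 0.4607 -0.2289  0.0681] 0.084
  comp 80 [ 0.4728 -0.3418  0.0715] [ 0.4728 -0.3406  0.0673] 0.082
  comp 73 [ 0.4968 -0.3333  0.0679] [ 0.4969 -0.3326  0.0676] 0.083
```

```bash
python3 - <<'E'
import cv2
a=cv2.imread("pics/top0.png")[195:360,300:490]
cv2.imwrite("pics/c1.png",cv2.resize(a,None,fx=3.6,fy=3.6,interpolation=cv2.INTER_CUBIC)[:600])
E
```

```text
(no output)
```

View pics/c1.png

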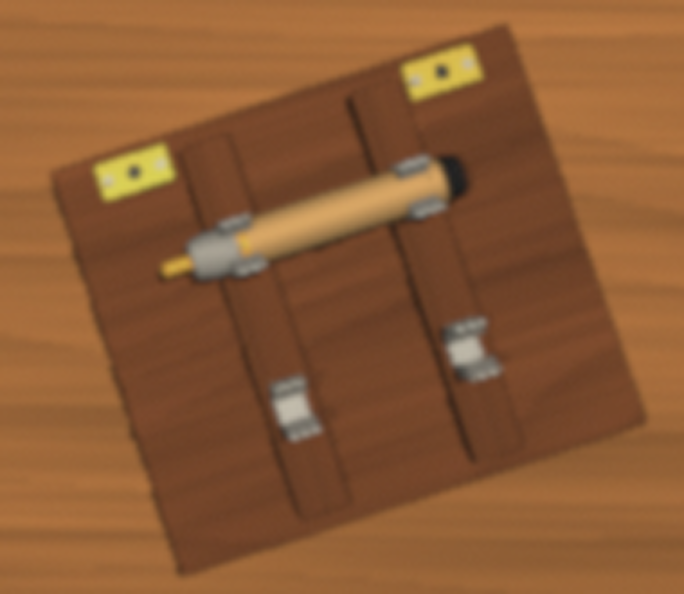

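Rack centre is (0.514,-0.269) with yaw about 18.5°. The clip points agree: bay middle at about (0.467,-0.285). Next is a clean fit of the extension, with the purple one excluded, and then the approach move.

```bash
cat > e.py <<'E'
from h import *
for cam in ("top","scene"):
    z=np.load(cam+"0.npz");W=full(cam,z["d"])
    k=(abs(W[...,0]-.505)<.06)&(abs(W[...,1]-.28)<.15)&(W[...,2]>.008)&(W[...,2]<.04)
    n,L,st,ce=cv2.connectedComponentsWithStats(k.astype(np.uint8)); P=W[L==1+st[1:,4].argmax()]
    (cx,cy),(w,h),a=cv2.minAreaRect(P[:,:2].astype(np.float32)*1000)
    T=P[P[:,2]>.02][:,:2];mu=T.mean(0);u=np.linalg.svd(T-mu,full_matrices=False)[2][0];u*=np.sign(u[1])
    s=(P[:,:2]-mu)@u;w=P[s<.09+s.min()];print(cam,len(P),(cx,cy),(w.shape,h,a),mu,"yaw",np.degrees(np.arctan2(u[1],u[0])),s.min(),s.max(),"mid",mu+u*(s.min()+.105))
s=robot.read_state();print(Ro.from_rotvec(s["orientation"]).as_matrix().round(4))
E
python3 e.py
```

```text
top 1217 (494.120849609375, 292.2257385253906) ((519, 3), 228.65145874023438, 13.941682815551758) [0.49601894 0.28266864] yaw 103.97705333656056 -0.10459375601385235 0.12406054622403762 mid [0.49592082 0.28306286]
scene 471 (492.8046569824219, 292.68475341796875) ((239, 3), 236.2971649169922, 13.968618392944336) [0.49912597 0.27337661] yaw 103.80549044213565 -0.09790158002800664 0.13839974633801297 mid [0.4974321  0.28026996]
[[-9.356e-01  3.530e-01  0.000e+00]
 [ 3.530e-01  9.356e-01  0.000e+00]
 [ 0.000e+00  1.000e-04 -1.000e+00]]
```

Request:
{"method": "move_arm", "body": {
  "deltas": [-0.364, -0.16, 0.1, 0, 0, 0.967, 0.7, -0.364, -0.16, 0.1, 0, 0, 0.967, 0.7, -0.364, -0.16, 0.1, 0, 0, 0.967, 0.7, -0.364, -0.16, 0.1, 0, 0, 0.967, 0.7, -0.364, -0.16, 0.1, 0, 0, 0.967, 0.7, -0.364, -0.16, 0.1, 0, 0, 0.967, 0.7, -0.364, -0.16, 0.1, 0, 0, 0.967, 0.7, -0.364, -0.16, 0.1, 0, 0, 0.967, 0.7, -0.364, -0.16, 0.15, 0, 0, 0.967, 0.7, -0.364, -0.16, 0.17, 0, 0, 0.967, 0.7, -0.364, -0.16, 0.17, 0, 0, 0.967, 0.7],
  "squeeze": 50
}}

```text
t: 2.17
tool_pos: [0.4938, 0.2831, 0.058]
orientation: [-1.933, -2.474, 0.006]
force: [-0.1, -0.9, 1.0]
opening: 0.0651
gripper_force: 0.0
```

```bash
cat > s.py <<'E'
from h import *
s=robot.read_state();R=Ro.from_rotvec(s["orientation"]).as_matrix()
print(round(s["t"],2),s["tool_pos"].round(4),"xyaw",np.degrees(np.arctan2(R[1,0],R[0,0])).round(2),"z",R[:,2].round(4),"F",np.round(s["force"],2),"M",np.round(s["wrist_torque"],2),"op",round(s["opening"],4),"g",s["gripper_force"])
E
python3 s.py
python3 - <<'E'
from h import *
p,d=robot.read_camera("scene");cv2.imwrite("pics/s1.png",cv2.resize(p[90:250,250:470,::-1],None,fx=3.5,fy=3.5))
E
```

```text
2.17 [0.4938 0.2831 0.058 ] xyaw 103.98 z [-0.0039 -0.0016 -1.    ] F [-0.07 -0.9   0.98] M [-0.11  0.1   0.06] op 0.0651 g 0.0
```

View pics/s1.png

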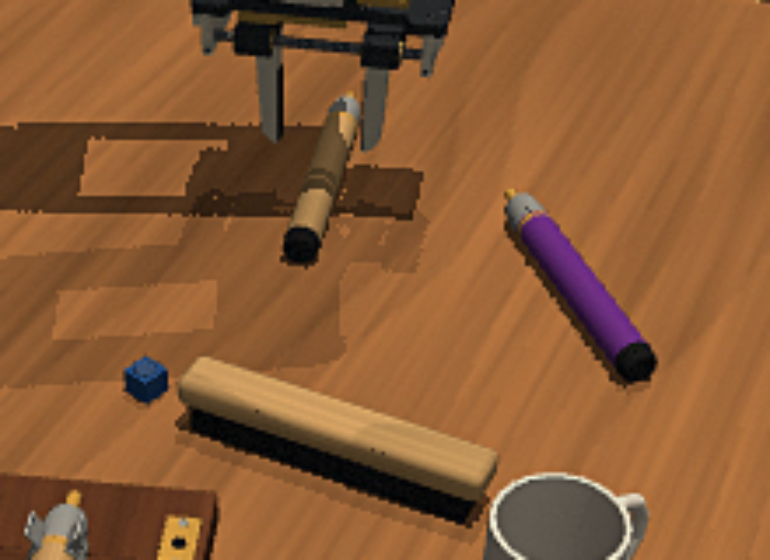

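The crop shows the open fingers straddling the wooden extension at about (320,150), with the other objects clear of them. I go down and grip.

Request:
{"method": "move_arm", "body": {
  "deltas": [0, 0, 0.025, 0, 0, 0, 0.7, 0, 0, 0.046, 0, 0, 0, 0.7, 0, 0, 0.046, 0, 0, 0, 0.7, 0, 0, 0.046, 0, 0, 0, 0.7, 0, 0, 0.046, 0, 0, 0, 0, 0, 0, 0.046, 0, 0, 0, 0, 0, 0, 0.046, 0, 0, 0, 0, 0, 0, 0.046, 0, 0, 0, 0, 0, 0, 0.046, 0, 0, 0, 0, 0, 0, 0.046, 0, 0, 0, 0]
}}

```text
t: 3.48
tool_pos: [0.4959, 0.2832, 0.0137]
orientation: [1.936, 2.474, 0.0]
force: [0.5, -0.1, 0.6]
opening: 0.027
gripper_force: 50.0
```

```bash
python3 s.py
```

```text
3.48 [0.4959 0.2832 0.0137] xyaw 103.92 z [ 1.e-04 -0.e+00 -1.e+00] F [ 0.48 -0.11  0.64] M [-0.09 -0.01  0.  ] op 0.027 g 49.999921917915344
```

Request:
{"method": "move_arm", "body": {
  "deltas": [0, 0, -0.05, 0, 0, 0, 0, 0, 0, -0.11, 0, 0, 0, 0, -0.545, -0.1645, -0.15, 0, 0, -0.08, 0, -0.545, -0.1645, -0.15, 0, 0, -0.08, 0, -0.545, -0.1645, -0.15, 0, 0, -0.08, 0, -0.545, -0.1645, -0.15, 0, 0, -0.08, 0, -0.545, -0.1645, -0.15, 0, 0, -0.08, 0, -0.545, -0.1645, -0.15, 0, 0, -0.08, 0, -0.545, -0.1645, -0.15, 0, 0, -0.08, 0, -0.545, -0.1645, -0.15, 0, 0, -0.08, 0, -0.545, -0.1645, -0.15, 0, 0, -0.08, 0, -0.545, -0.1645, -0.15, 0, 0, -0.08, 0]
}}

```text
t: 4.97
tool_pos: [0.4663, -0.2892, 0.1636]
orientation: [1.841, 2.545, -0.001]
force: [-0.1, 0.7, -2.1]
opening: 0.0269
gripper_force: 50.0
```

Request:
{"method": "move_arm", "body": {
  "deltas": [0, 0, 0, 0, 0, 0, 0, 0, 0, 0, 0, 0, 0, 0, 0, 0, 0, 0, 0, 0, 0, 0, 0, 0, 0, 0, 0, 0]
}}

```text
t: 5.48
tool_pos: [0.4676, -0.2844, 0.1637]
orientation: [1.833, 2.551, 0.0]
force: [-0.0, 0.2, -1.6]
opening: 0.0269
gripper_force: 50.0
```

```bash
python3 s.py
python3 - <<'E'
from h import *
for c in ("top","scene"):
    p,d=robot.read_camera(c);np.savez(c+"1.npz",p=p,d=d)
    cv2.imwrite(f"pics/{c}2.png",p[...,::-1])
p=cv2.imread("pics/scene2.png");cv2.imwrite("pics/s2.png",cv2.resize(p[130:350,130:430],None,fx=2.6,fy=2.6))
E
```

```text
5.47 [ 0.4676 -0.2844  0.1637] xyaw 108.59 z [ 0.  0. -1.] F [-0.02  0.17 -1.56] M [-0.01  0.01 -0.02] op 0.0269 g 49.99914228916168
```

View pics/s2.png

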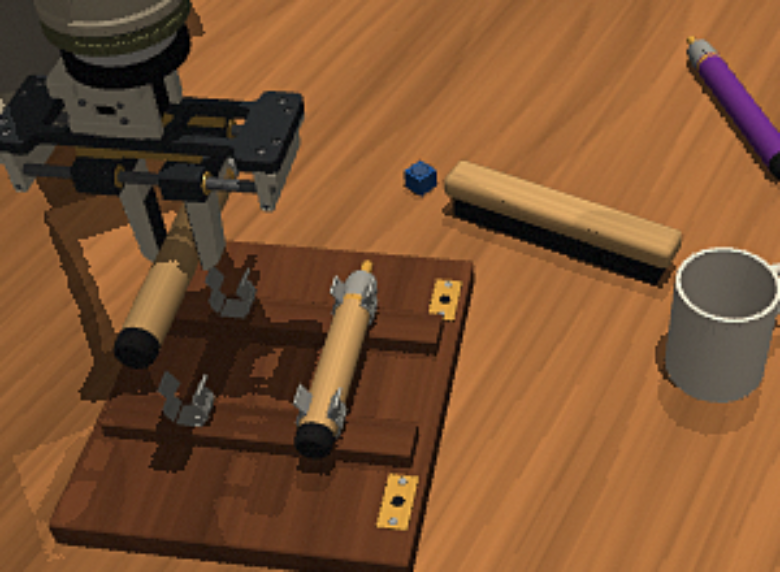

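The scene crop shows the extension held above and near the empty clips (at about (230,290) and (187,400)). I check its tilt and lateral offset against the clips in the same camera.

```bash
cat > f.py <<'E'
from h import *
from scipy.optimize import least_squares
W=full("scene",np.load("scene1.npz")["d"]);
W0=full("scene",np.load("scene0.npz")["d"]);T0=full("top",np.load("top0.npz")["d"])
b=np.array([.4675,-.2848]);a=np.radians(108.5);u=np.array([np.cos(a),np.sin(a)]);n=np.array([u[1],-u[0]])
def loc(W): return np.stack([(W[...,:2]-b)@n,(W[...,:2]-b)@u,W[...,2]],-1)
def cyl(L,z):
    k=(abs(L[...,0])<.02)&(L[...,1]>-.085)&(L[...,1]<-.015)&(abs(L[...,2]-z)<.025);P=L[k]
    f=lambda q:np.hypot(P[:,0]-q[0]-q[1]*P[:,1],P[:,2]-q[2]-q[3]*P[:,1])-.014
    r=least_squares(f,[0,0,z,0],loss="soft_l1",f_scale=.001).x
    e=L[(abs(L[...,0]-r[0])<.014)&(abs(L[...,2]-z)<.02)&(L[...,1]<0)][:,1].min()
    return len(P),r.round(4),"tilt deg",np.degrees(np.arctan(r[[1,3]])).round(2),"end",e.round(4)
print("held",cyl(loc(W),.164))
for nm,Q in (("scene",W0),("scene1",W),("top",T0)):
    L=loc(Q);L=L[(abs(L[...,0])<.025)&(abs(abs(L[...,1])-.055)<.02)&(L[...,2]>.045)&(L[...,2]<.09)]
    for s in (1,-1):
        C=L[L[:,1]*s>0]; print(nm,s,len(C),[ (len(g),np.median(g[:,0]).round(4),g[:,0].min().round(4),g[:,0].max().round(4)) for g in (C[C[:,0]<0],C[C[:,0]>0]) if len(g)],"y",np.median(C[:,1]).round(4) if len(C) else 0)
# spare axis in the same frame shifted by 100 mm
Ls=loc(W0)-[.1,0,0];print("spare",cyl(Ls,.0575))
Ls=loc(T0)-[.1,0,0];print("spare top",cyl(Ls,.0575))
E
python3 f.py
```

```text
held (515, array([-0.0007,  0.0023,  0.1644, -0.0022]), 'tilt deg', array([ 0.13, -0.13]), 'end', np.float64(-0.1043))
scene 1 161 [(92, np.float64(-0.013), np.float64(-0.0176), np.float64(-0.0026)), (69, np.float64(0.0126), np.float64(0.0031), np.float64(0.0216))] y 0.0542
scene -1 191 [(109, np.float64(-0.0135), np.float64(-0.0175), np.float64(-0.0005)), (82, np.float64(0.0126), np.float64(0.0004), np.float64(0.0158))] y -0.0561
scene1 1 158 [(88, np.float64(-0.0132), np.float64(-0.0173), np.float64(-0.0009)), (70, np.float64(0.0127), np.float64(0.0017), np.float64(0.0159))] y 0.0538
scene1 -1 196 [(108, np.float64(-0.0133), np.float64(-0.0173), np.float64(-0.0022)), (88, np.float64(0.013), np.float64(0.0002), np.float64(0.0227))] y -0.0562
top 1 116 [(54, np.float64(-0.0112), np.float64(-0.0167), np.float64(-0.0007)), (62, np.float64(0.0129), np.float64(0.0002), np.float64(0.0244))] y 0.0559
top -1 132 [(69, np.float64(-0.0115), np.float64(-0.0239), np.float64(-0.0028)), (63, np.float64(0.0129), np.float64(0.0005), np.float64(0.0247))] y -0.0531
spare (659, array([-0.0012, -0.0166,  0.0587,  0.0248]), 'tilt deg', array([-0.95,  1.42]), 'end', np.float64(-0.0858))
spare top (487, array([-0.    ,  0.0013,  0.0578, -0.0024]), 'tilt deg', array([ 0.08, -0.14]), 'end', np.float64(-0.0861))
```

Request:
{"method": "move_arm", "body": {
  "deltas": [0, 0, 0.045, 0, 0, 0, 0, 0, 0, 0.07, 0, 0, 0, 0, 0, 0, 0.077, 0, 0, 0, 0, 0, 0, 0.08, 0, 0, 0, 0, 0, 0, 0.082, 0, 0, 0, 0, 0, 0, 0.084, 0, 0, 0, 0, 0, 0, 0.086, 0, 0, 0, 0, 0, 0, 0.086, 0, 0, 0, 0]
}}

```text
t: 6.58
tool_pos: [0.4693, -0.2869, 0.0807]
orientation: [1.832, 2.545, -0.0]
force: [-1.1, 0.4, 8.4]
opening: 0.0266
gripper_force: 50.0
```

```bash
python3 s.py
```

```text
6.58 [ 0.4693 -0.2869  0.0807] xyaw 108.51 z [ 0.0044 -0.0034 -1.    ] F [-1.07  0.37  8.41] M [-0.01  0.17 -0.02] op 0.0266 g 50.0024288892746
```

Request:
{"method": "move_arm", "body": {
  "deltas": [0, 0, 0.002, 0, 0, 0, 0, 0, 0, 0.004, 0, 0, 0, 0, 0, 0, 0.006, 0, 0, 0, 0, 0, 0, 0.008, 0, 0, 0, 0, 0, 0, 0.01, 0, 0, 0, 0, 0, 0, 0.012, 0, 0, 0, 0, 0, 0, 0.014, 0, 0, 0, 0, 0, 0, 0.014, 0, 0, 0, 0]
}}

```text
t: 7.58
tool_pos: [0.4672, -0.2854, 0.0633]
orientation: [-1.835, -2.55, 0.0]
force: [1.2, -2.0, -4.7]
opening: 0.027
gripper_force: 50.0
```

```bash
python3 s.py
```

```text
7.58 [ 0.4672 -0.2854  0.0633] xyaw 108.5 z [-1.e-04 -1.e-04 -1.e+00] F [ 1.22 -1.96 -4.68] M [-0.49 -0.21 -0.05] op 0.027 g 49.99791920185089
```

Request:
{"method": "move_arm", "body": {
  "deltas": [0, 0, 0.002, 0, 0, 0, 0, 0, 0, 0.004, 0, 0, 0, 0, 0, 0, 0.006, 0, 0, 0, 0, 0, 0, 0.0075, 0, 0, 0, 0, 0, 0, 0.0075, 0, 0, 0, 0, 0, 0, 0.0075, 0, 0, 0, 0]
}}

```text
t: 8.32
tool_pos: [0.467, -0.2846, 0.057]
orientation: [-1.834, -2.549, -0.001]
force: [-6.3, 6.4, 6.6]
opening: 0.0274
gripper_force: 50.0
```

```bash
python3 s.py
```

```text
8.32 [ 0.467  -0.2846  0.057 ] xyaw 108.53 z [-0.0012  0.0014 -1.    ] F [-6.33  6.44  6.6 ] M [1.09 1.13 0.02] op 0.0274 g 50.002285838127136
```

Request:
{"method": "move_arm", "body": {
  "deltas": [0, 0, -0.001, 0, 0, 0, 0, 0, 0, -0.002, 0, 0, 0, 0, 0, 0, -0.003, 0, 0, 0, 0, 0, 0, -0.003, 0, 0, 0, 0]
}}

```text
t: 8.82
tool_pos: [0.4666, -0.2847, 0.0579]
orientation: [-1.834, -2.548, -0.0]
force: [2.1, 0.5, -15.5]
opening: 0.0271
gripper_force: 50.0
```

```bash
python3 s.py
```

```text
8.82 [ 0.4666 -0.2847  0.0579] xyaw 108.51 z [-0.0016  0.0014 -1.    ] F [  2.13   0.52 -15.52] M [ 0.19 -0.39  0.04] op 0.0271 g 49.9937903881073
```

Request:
{"method": "move_arm", "body": {
  "deltas": [0, 0, 0.001, 0, 0, 0, 0]
}}

```text
t: 8.95
tool_pos: [0.4665, -0.285, 0.0572]
orientation: [-1.834, -2.548, 0.0]
force: [-0.3, 1.7, -12.9]
opening: 0.0267
gripper_force: 50.0
```

```bash
python3 s.py
```

```text
8.95 [ 0.4665 -0.285   0.0572] xyaw 108.51 z [-0.0018  0.001  -1.    ] F [ -0.35   1.68 -12.87] M [ 0.26 -0.05  0.04] op 0.0267 g 49.99654948711395
```

Request:
{"method": "move_arm", "body": {
  "deltas": [0, 0, 0.0003, 0, 0, 0, 0]
}}

```text
t: 9.07
tool_pos: [0.4666, -0.2851, 0.0572]
orientation: [-1.834, -2.548, 0.0]
force: [-0.9, 1.5, -15.5]
opening: 0.0268
gripper_force: 50.0
```

```bash
python3 s.py
```

```text
9.07 [ 0.4666 -0.2851  0.0572] xyaw 108.51 z [-1.5e-03  8.0e-04 -1.0e+00] F [ -0.91   1.51 -15.51] M [0.26 0.2  0.05] op 0.0268 g 49.994720220565796
```

Request:
{"method": "move_arm", "body": {
  "deltas": [0, 0, 0.0012, 0, 0, 0, 0, 0, 0, 0.0012, 0, 0, 0, 0]
}}

```text
t: 9.32
tool_pos: [0.4669, -0.2853, 0.0571]
orientation: [-1.835, -2.549, 0.0]
force: [-4.7, 4.6, -6.9]
opening: 0.0269
gripper_force: 50.0
```

```bash
python3 s.py; python3 s.py
```

```text
9.32 [ 0.4669 -0.2853  0.0571] xyaw 108.51 z [-1.e-03  4.e-04 -1.e+00] F [-4.73  4.56 -6.89] M [0.69 0.86 0.09] op 0.0269 g 49.9980103969574
9.32 [ 0.4669 -0.2853  0.0571] xyaw 108.51 z [-1.e-03  4.e-04 -1.e+00] F [-4.73  4.56 -6.89] M [0.69 0.86 0.09] op 0.0269 g 49.9980103969574
```

Request:
{"method": "move_arm", "body": {
  "deltas": [0.0004, -0.0003, -0.0003, 0, 0, 0, 0]
}}

```text
t: 9.45
tool_pos: [0.4668, -0.2852, 0.0572]
orientation: [1.835, 2.55, -0.0]
force: [-1.0, 1.2, -14.3]
opening: 0.0267
gripper_force: 50.0
```

```bash
python3 s.py
```

```text
9.45 [ 0.4668 -0.2852  0.0572] xyaw 108.51 z [-1.e-04 -2.e-04 -1.e+00] F [ -0.99   1.23 -14.34] M [0.19 0.08 0.09] op 0.0267 g 49.99575912952423
```

Request:
{"method": "move_arm", "body": {
  "deltas": [0, 0, 0.0005, 0, 0, 0, 0, 0, 0, 0.0005, 0, 0, 0, 0]
}}

```text
t: 9.7
tool_pos: [0.4669, -0.2853, 0.0571]
orientation: [1.835, 2.55, -0.0]
force: [-4.8, 3.9, -6.6]
opening: 0.0266
gripper_force: 50.0
```

```bash
python3 s.py
```

```text
9.7 [ 0.4669 -0.2853  0.0571] xyaw 108.51 z [-1.e-04 -2.e-04 -1.e+00] F [-4.8   3.86 -6.58] M [0.63 0.9  0.07] op 0.0266 g 49.99850034713745
```

Request:
{"method": "move_arm", "body": {
  "deltas": [0, 0, 0, 0, 0, 0, 0]
}}

```text
t: 9.82
tool_pos: [0.4669, -0.2852, 0.0571]
orientation: [1.835, 2.55, -0.0]
force: [-5.3, 4.1, -5.9]
opening: 0.027
gripper_force: 50.0
```

Request:
{"method": "move_arm", "body": {
  "deltas": [0, 0, 0, 0, 0, 0, 0]
}}

```text
t: 9.95
tool_pos: [0.4669, -0.2853, 0.0572]
orientation: [1.835, 2.55, -0.0]
force: [-4.7, 4.1, -5.5]
opening: 0.0268
gripper_force: 50.0
```

Request:
{"method": "move_arm", "body": {
  "deltas": [0, 0, 0, 0, 0, 0, 0]
}}

```text
t: 10.07
tool_pos: [0.4669, -0.2853, 0.0572]
orientation: [1.835, 2.55, -0.0]
force: [-4.5, 3.2, -6.3]
opening: 0.0269
gripper_force: 50.0
```

Request:
{"method": "move_arm", "body": {
  "deltas": [0.0012, -0.001, 0.0004, 0, 0, 0, 0, 0.0012, -0.001, 0.0004, 0, 0, 0, 0]
}}

```text
t: 10.32
tool_pos: [0.4668, -0.2852, 0.0571]
orientation: [1.833, 2.547, -0.0]
force: [1.5, -1.3, -6.8]
opening: 0.0271
gripper_force: 50.0
```

Request:
{"method": "move_arm", "body": {
  "deltas": [0, 0, 0, 0, 0, 0, 0]
}}

```text
t: 10.45
tool_pos: [0.4668, -0.2852, 0.0571]
orientation: [1.834, 2.547, -0.0]
force: [3.0, -0.7, -6.3]
opening: 0.0272
gripper_force: 50.0
```

Request:
{"method": "move_arm", "body": {
  "deltas": [-0.0003, 0.0003, -0.0002, 0, 0, 0, 0, -0.0003, 0.0003, -0.0002, 0, 0, 0, 0]
}}

```text
t: 10.7
tool_pos: [0.4668, -0.2852, 0.0571]
orientation: [1.834, 2.548, -0.0]
force: [2.4, -1.4, -3.1]
opening: 0.0272
gripper_force: 50.0
```

Request:
{"method": "move_arm", "body": {
  "deltas": [0, 0, 0, 0, 0, 0, 0, 0, 0, 0, 0, 0, 0, 0]
}}

```text
t: 10.95
tool_pos: [0.4668, -0.2852, 0.0571]
orientation: [1.834, 2.548, -0.0]
force: [3.6, -2.9, -0.8]
opening: 0.0269
gripper_force: 50.0
```

Request:
{"method": "move_arm", "body": {
  "deltas": [0, 0, -0.0005, 0, 0, 0, 0, 0, 0, -0.0005, 0, 0, 0, 0]
}}

```text
t: 11.2
tool_pos: [0.4666, -0.2851, 0.0571]
orientation: [1.834, 2.548, -0.0]
force: [4.7, -4.4, -4.4]
opening: 0.0268
gripper_force: 50.0
```

Request:
{"method": "move_arm", "body": {
  "deltas": [0, 0, 0, 0, 0, 0, 0, 0, 0, 0, 0, 0, 0, 0]
}}

```text
t: 11.45
tool_pos: [0.4666, -0.2851, 0.0571]
orientation: [1.834, 2.548, -0.0]
force: [4.1, -4.8, -5.0]
opening: 0.0268
gripper_force: 50.0
```

```bash
python3 s.py
```

```text
11.45 [ 0.4666 -0.2851  0.0571] xyaw 108.5 z [ 0.0015 -0.0013 -1.    ] F [ 4.06 -4.78 -5.02] M [-0.79 -0.93  0.1 ] op 0.0268 g 49.99921917915344
```

Request:
{"method": "move_arm", "body": {
  "deltas": [-0.0005, 0.0005, -0.0005, 0, 0, 0, 0, -0.0005, 0.0005, -0.0005, 0, 0, 0, 0]
}}

```text
t: 11.7
tool_pos: [0.4667, -0.2851, 0.0571]
orientation: [1.835, 2.549, -0.001]
force: [4.1, -4.4, -5.4]
opening: 0.0271
gripper_force: 50.0
```

Request:
{"method": "move_arm", "body": {
  "deltas": [0, 0, 0, 0, 0, 0, 0, 0, 0, 0, 0, 0, 0, 0]
}}

```text
t: 11.95
tool_pos: [0.4667, -0.2851, 0.0571]
orientation: [1.835, 2.549, -0.001]
force: [3.8, -4.1, -6.1]
opening: 0.0269
gripper_force: 50.0
```

```bash
python3 s.py
```

```text
11.95 [ 0.4667 -0.2851  0.0571] xyaw 108.5 z [ 2.e-04 -6.e-04 -1.e+00] F [ 3.76 -4.11 -6.06] M [-0.77 -0.7  -0.01] op 0.0269 g 49.99873995780945
```

Request:
{"method": "move_arm", "body": {
  "deltas": [-0.0005, 0.0005, -0.0005, 0, 0, 0, 0, -0.001, 0.001, -0.0009, 0, 0, 0, 0, -0.001, 0.001, -0.0009, 0, 0, 0, 0]
}}

```text
t: 12.32
tool_pos: [0.4668, -0.2852, 0.0572]
orientation: [-1.834, -2.548, 0.001]
force: [-1.4, -4.6, -10.9]
opening: 0.0267
gripper_force: 50.0
```

Request:
{"method": "move_arm", "body": {
  "deltas": [0, 0, 0, 0, 0, 0, 0, 0, 0, 0, 0, 0, 0, 0]
}}

```text
t: 12.58
tool_pos: [0.4669, -0.2848, 0.0572]
orientation: [-1.834, -2.548, 0.0]
force: [-1.9, -3.2, -13.3]
opening: 0.0266
gripper_force: 50.0
```

```bash
python3 s.py
```

```text
12.57 [ 0.4669 -0.2848  0.0572] xyaw 108.5 z [-0.002   0.0013 -1.    ] F [ -1.94  -3.23 -13.28] M [-0.59  0.43  0.04] op 0.0266 g 49.99627411365509
```

Request:
{"method": "move_arm", "body": {
  "deltas": [0, 0, 0.0003, 0, 0, 0, 0, 0, 0, 0.0003, 0, 0, 0, 0]
}}

```text
t: 12.82
tool_pos: [0.4671, -0.2848, 0.0572]
orientation: [-1.834, -2.548, 0.0]
force: [-5.1, -1.5, -12.4]
opening: 0.0269
gripper_force: 50.0
```

Request:
{"method": "move_arm", "body": {
  "deltas": [0, 0, 0, 0, 0, 0, 0]
}}

```text
t: 12.95
tool_pos: [0.4671, -0.2848, 0.0572]
orientation: [-1.834, -2.548, 0.0]
force: [-5.3, -1.1, -11.1]
opening: 0.0266
gripper_force: 50.0
```

Request:
{"method": "move_arm", "body": {
  "deltas": [0, -0.0005, 0.0002, 0, 0, 0, 0, 0, -0.0005, 0.0002, 0, 0, 0, 0]
}}

```text
t: 13.2
tool_pos: [0.467, -0.2849, 0.0572]
orientation: [-1.834, -2.549, -0.001]
force: [-3.4, 1.3, -11.9]
opening: 0.0268
gripper_force: 50.0
```

Request:
{"method": "move_arm", "body": {
  "deltas": [0, 0, 0, 0, 0, 0, 0]
}}

```text
t: 13.32
tool_pos: [0.467, -0.2849, 0.0572]
orientation: [-1.834, -2.549, -0.001]
force: [-3.9, 1.5, -11.7]
opening: 0.0269
gripper_force: 50.0
```

Request:
{"method": "move_arm", "body": {
  "deltas": [0, -0.0003, 0.0002, 0, 0, 0, 0, 0, -0.0003, 0.0002, 0, 0, 0, 0]
}}

```text
t: 13.58
tool_pos: [0.4672, -0.2853, 0.0573]
orientation: [-1.835, -2.55, -0.001]
force: [-2.0, 2.6, -13.2]
opening: 0.027
gripper_force: 50.0
```

Request:
{"method": "move_arm", "body": {
  "deltas": [0, 0, 0, 0, 0, 0, 0]
}}

```text
t: 13.7
tool_pos: [0.4672, -0.2855, 0.0572]
orientation: [-1.835, -2.55, -0.0]
force: [-1.7, 2.4, -14.6]
opening: 0.0272
gripper_force: 50.0
```

Request:
{"method": "move_arm", "body": {
  "deltas": [0, 0, 0.0004, 0, 0, 0, 0, 0, 0, 0.0004, 0, 0, 0, 0]
}}

```text
t: 13.95
tool_pos: [0.4673, -0.2857, 0.0572]
orientation: [1.835, 2.549, 0.0]
force: [-2.5, 2.9, -11.9]
opening: 0.027
gripper_force: 50.0
```

Request:
{"method": "move_arm", "body": {
  "deltas": [0, 0, 0, 0, 0, 0, 0]
}}

```text
t: 14.08
tool_pos: [0.4673, -0.2857, 0.0572]
orientation: [1.835, 2.549, 0.0]
force: [-1.7, 2.8, -11.5]
opening: 0.0269
gripper_force: 50.0
```

Another 0.25 mm down, by the same slope.

Request:
{"method": "move_arm", "body": {
  "deltas": [0, 0, 0.0003, 0, 0, 0, 0, 0, 0, 0.0003, 0, 0, 0, 0]
}}

```text
t: 14.32
tool_pos: [0.4674, -0.2859, 0.0572]
orientation: [1.835, 2.549, -0.0]
force: [-3.8, 3.5, -7.7]
opening: 0.0268
gripper_force: 50.0
```

Request:
{"method": "move_arm", "body": {
  "deltas": [0, 0, 0, 0, 0, 0, 0]
}}

```text
t: 14.45
tool_pos: [0.4674, -0.2859, 0.0572]
orientation: [1.835, 2.549, -0.0]
force: [-3.6, 3.6, -5.4]
opening: 0.0269
gripper_force: 50.0
```

Request:
{"method": "move_arm", "body": {
  "deltas": [0.0002, -0.0002, -0.0002, 0, 0, 0, 0, 0.0002, -0.0002, -0.0002, 0, 0, 0, 0]
}}

```text
t: 14.7
tool_pos: [0.4673, -0.2859, 0.0572]
orientation: [1.835, 2.549, 0.0]
force: [-0.5, 1.4, -9.1]
opening: 0.027
gripper_force: 50.0
```

Request:
{"method": "move_arm", "body": {
  "deltas": [0, 0, 0, 0, 0, 0, 0]
}}

```text
t: 14.82
tool_pos: [0.4673, -0.2859, 0.0572]
orientation: [1.835, 2.549, -0.0]
force: [0.6, 0.4, -9.2]
opening: 0.0272
gripper_force: 50.0
```

Request:
{"method": "move_arm", "body": {
  "deltas": [0, 0, 0, 0, 0, 0, 0, 0, 0, 0, 0, 0, 0, 0]
}}

```text
t: 15.08
tool_pos: [0.4672, -0.2858, 0.0572]
orientation: [1.835, 2.549, -0.0]
force: [0.9, 0.3, -8.2]
opening: 0.0271
gripper_force: 50.0
```

Now the pull is about 9 N straight up with hardly any lateral force. I hold it for over a second.

Request:
{"method": "move_arm", "body": {
  "deltas": [0, 0, -0.0001, 0, 0, 0, 0, 0, 0, -0.0001, 0, 0, 0, 0, 0, 0, -0.0001, 0, 0, 0, 0]
}}

```text
t: 15.45
tool_pos: [0.4671, -0.2858, 0.0572]
orientation: [1.835, 2.549, -0.0]
force: [1.6, -1.9, -10.3]
opening: 0.0267
gripper_force: 50.0
```

Request:
{"method": "move_arm", "body": {
  "deltas": [0, 0, 0, 0, 0, 0, 0, 0, 0, 0, 0, 0, 0, 0, 0, 0, 0, 0, 0, 0, 0]
}}

```text
t: 15.82
tool_pos: [0.4671, -0.2858, 0.0572]
orientation: [1.835, 2.549, -0.0]
force: [3.5, -3.6, -10.5]
opening: 0.0269
gripper_force: 50.0
```

Request:
{"method": "move_arm", "body": {
  "deltas": [0, 0, 0, 0, 0, 0, 0, 0, 0, 0, 0, 0, 0, 0, 0, 0, 0, 0, 0, 0, 0]
}}

```text
t: 16.2
tool_pos: [0.467, -0.2857, 0.0572]
orientation: [1.835, 2.549, -0.0]
force: [1.4, -3.3, -10.1]
opening: 0.0269
gripper_force: 50.0
```

Request:
{"method": "move_arm", "body": {
  "deltas": [0, 0, 0, 0, 0, 0, 0, 0, 0, 0, 0, 0, 0, 0, 0, 0, 0, 0, 0, 0, 0]
}}

```text
t: 16.58
tool_pos: [0.467, -0.2857, 0.0572]
orientation: [1.835, 2.549, -0.0]
force: [3.3, -3.8, -9.6]
opening: 0.0269
gripper_force: 50.0
```

Held about 1.9 s at 8–10.5 N on the hand. Next: relax the load, open, retreat upward.

Request:
{"method": "move_arm", "body": {
  "deltas": [0, 0, 0.0004, 0, 0, 0, 0, 0, 0, 0.0007, 0, 0, 0, 0, 0, 0, 0.0007, 0, 0, 0, 0]
}}

```text
t: 16.95
tool_pos: [0.467, -0.2858, 0.0571]
orientation: [1.835, 2.549, -0.0]
force: [-1.6, -1.4, 1.4]
opening: 0.0272
gripper_force: 50.0
```

Request:
{"method": "move_arm", "body": {
  "deltas": [0, 0, 0, 0, 0, 0, 0.6, 0, 0, 0, 0, 0, 0, 0.6, 0, 0, 0, 0, 0, 0, 0.6, 0, 0, 0, 0, 0, 0, 0.6, 0, 0, 0, 0, 0, 0, 0.6]
}}

```text
t: 17.58
tool_pos: [0.4669, -0.2855, 0.0563]
orientation: [-1.835, -2.55, -0.0]
force: [0.7, 0.6, 0.3]
opening: 0.056
gripper_force: 0.0
```

Request:
{"method": "move_arm", "body": {
  "deltas": [0, 0, -0.02, 0, 0, 0, 0.6, 0, 0, -0.05, 0, 0, 0, 0.6, 0, 0, -0.1, 0, 0, 0, 0.6, 0, 0, -0.15, 0, 0, 0, 0.6, 0.1, -0.1, -0.2, 0, 0, 0, 0.6, 0.2, -0.1, -0.2, 0, 0, 0, 0.6, 0.3, -0.1, -0.2, 0, 0, 0, 0.6, 0.3, -0.1, -0.2, 0, 0, 0, 0.6, 0.3, -0.1, -0.2, 0, 0, 0, 0.6]
}}

```text
t: 18.7
tool_pos: [0.284, -0.0466, 0.2549]
orientation: [1.837, 2.548, 0.001]
force: [0.4, 1.1, 0.7]
opening: 0.056
gripper_force: 0.0
```

```bash
python3 s.py
python3 - <<'E'
from h import *
for c in ("top","scene"):
    p,d=robot.read_camera(c);np.savez(c+"1.npz",p=p,d=d)
    cv2.imwrite(f"pics/{c}3.png",p[...,::-1])
    W=full(c,d)
    k=(np.hypot(W[...,0]-.51,W[...,1]+.267)<.22)&(W[...,2]>.018)&(W[...,2]<.032)
    print(c,cv2.minAreaRect(W[k][:,:2].astype(np.float32)*1000))
p=cv2.imread("pics/scene3.png");cv2.imwrite("pics/s3.png",cv2.resize(p[130:350,130:430],None,fx=2.6,fy=2.6))
E
sed -e 's/^print("held.*/print("bay",cyl(loc(W),.0575));T=full("top",np.load("top1.npz")["d"]);print("bay top",cyl(loc(T),.0575));raise SystemExit/' f.py > f2.py; python3 f2.py
```

```text
18.7 [ 0.284  -0.0466  0.2549] xyaw 108.43 z [ 9.e-04  1.e-04 -1.e+00] F [0.41 1.11 0.68] M [-0.05  0.03 -0.04] op 0.056 g 0.0
top ((514.8117065429688, -269.9320068359375), (260.19921875, 300.35638427734375), 18.72089195251465)
scene ((513.590576171875, -268.9974365234375), (260.41326904296875, 304.2105407714844), 18.632274627685547)
bay (624, array([-0.0017, -0.0177,  0.0583,  0.0112]), 'tilt deg', array([-1.02,  0.64]), 'end', np.float64(-0.1054))
bay top (510, array([-0.0005, -0.0076,  0.0576, -0.0058]), 'tilt deg', array([-0.44, -0.33]), 'end', np.float64(-0.1051))
```

View pics/s3.png

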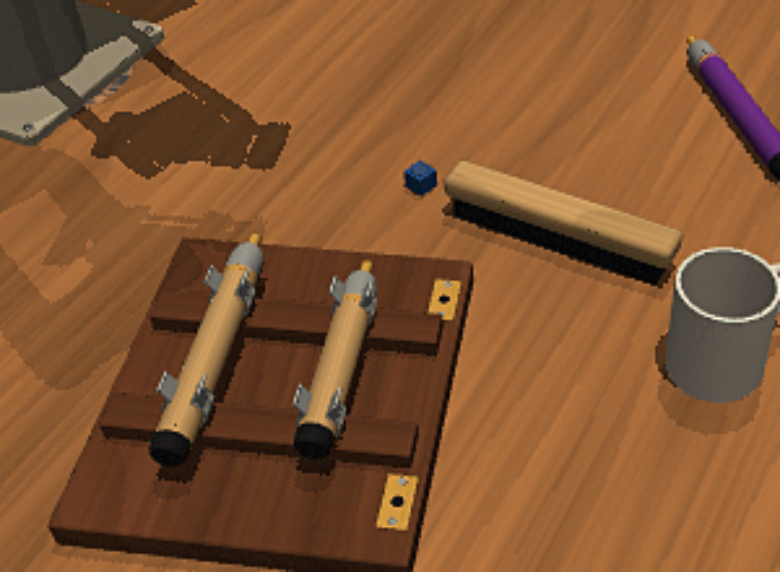

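The crop shows the extension seated in both clips (at about (230,285) and (185,395)), level with the spare; the rack, chalk, mug and brush have not moved.

Request:
{"method": "move_arm", "body": {
  "deltas": [0, 0, 0, 0, 0, 0, 0.6, 0, 0, 0, 0, 0, 0, 0.6]
}}

```text
t: 19.05
tool_pos: [0.2853, -0.0485, 0.2544]
orientation: [-1.836, -2.548, 0.001]
force: [0.5, 0.2, 0.3]
opening: 0.0558
gripper_force: 0.0
```

```bash
python3 -c "
from plant import robot
print(robot.close_job())"
```

```text
the job is handed in; nothing more can be done
None
```

The extension is fully home in both clips; it held a final upward pull of 8–10.5 N at the wrist for about 1.9 s and was released still clipped in, though while I set that pull the force peaked several times at about 15.5 N (about 14 N on the clips, close to the 15 N lift point); the rack, spare, chalk, mug and brush look unmoved, and the job was handed in at 19 s.

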